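Feel the rolling pin for splinters

ROBOT

A 6-joint arm with a two-finger parallel gripper is mounted at the origin on the work surface. World frame = base frame: x ahead of the robot, y to its left, z up, the work surface at z = 0. Lengths are in m, angles in rad, forces in N, time in s.
With the tool pointing down it reaches from about 0.35 to 0.775 m from the base axis. Payload 7.3 kg.
Tool frame: the origin (TCP) lies at the very end of the fingers, on their centre line; the grasp point (between the pads) lies ctrl.grasp_offset behind it (ctrl.grasp_offset is the distance from the TCP to the grasp point, in m); z points along the fingers, y is the line along which they close (so a half turn about z gives the same grasp; the last joint's range is limited). The gripper opens to 92 mm and grips with 3 to 60 N. Pads are 19 mm wide; open, the fingers measure 130 mm over their backs; the gripper's body (75 mm by 190 mm) begins 47 mm behind the grasp point.
Start: joints at [1.152, 0.342, 1.524, -0, 1.275, -0.146], TCP at [0.141, 0.506, 0.227] pointing down, gripper open.
Joint ranges: [-2.53, 2.53], [-0.77, 2.02], [0.04, 2.7], [-1, 4.14], [0.28, 2.66], [-3.11, 3.11]. Speed limits (rad/s): [2.57, 2.57, 3.14, 3.14, 3.14, 3.14].

INTERFACE

Orientations are given as a unit quaternion [x, y, z, w].
In Python, from workcell import sensors, eyes, order, ctrl gives the robot as it stands.
- The arm moves only by the shell command python3 -m pendant 'ROWS' [FORCE]. ROWS is a JSON object of lists of equal length, an entry for each row: "delta_pos": the shift along the tool's x, y, z in units of 0.3 m (1.0 is 0.3 m), a list of three; "turn": the turn about the tool's z in units of pi rad (1.0 is pi rad); "gripper": the gripper's target within -1 to 1 (shut at 1, half-way at 0, fully open at -1). A call has exactly 8 rows; each row is the pose to reach, as a shift and turn from the pose commanded when the call began, along the tool's axes at that moment, turning the shorter way round; what a row does not reach only later rows make up. A row lasts 1/12 s, in which the tool goes at most 41.7 mm and 7.16 degrees, less where a joint would pass 70% of its speed; a pose out of reach is approached as far as the arm can. A call with a number of a shift or a turn outside -1 to 1 is refused whole. A call with a gripper value outside its range is refused whole. The fingers move at their own pace and stop on an object; FORCE is the grip in N (left out, the last holds). Time passes only in rows, so rows that repeat a pose let the fingers close, or fill a call up. It gives the time, the measured TCP pose, the force, the opening and the grip force at its end, in the units of the state.
- sensors.get_obs(): the state, without advancing time (a new reading comes with each control period).
- eyes.capture(name): name is "scene" or "top"; returns a dict with "color" (420x560x3 uint8, red, green, blue), "range_z" (420x560 float32, m along the optical axis (not along the pixel's ray), 0 where there is no reading), "camera_matrix" (3x3 intrinsics, pixels), "xyz" and "orientation" of the camera in the world. Camera axes: x right, y down, z forward; pixel columns grow to the right and rows downward; lengths in m; the calibration is good to about 2 mm. A picture is of the moment at which its call begins.
- order.sign_off(): hands the job in; it is judged then, once.
The state is a dict: "clock": time; "joint_positions": joint angles; "qvel": joint speeds; "joint_torque": joint torques, N m; "position": TCP position; "eef_rot": TCP orientation; "ft_force": force on the tool from outside, world axes, zero at the start; "moment": the same for the moment, N m; "grip_width": finger opening in m; "gripper_force": force on a finger pad.
Only numpy, scipy, OpenCV 4.12 (cv2) and the standard library are available. Lean on these libraries where they do the work, as an engineer would, in place of code of your own. Each camera call takes 0.05 s, during which the arm holds its last target. There are 200 camera calls.

TASK

Before the thick, pale, one-handled rolling pin is used, check its barrel for splinters: run a fingertip lightly along the whole barrel, from the shoulder at its handle to the free end. Leave the pin lying in its wooden rest, neither lifted nor shoved along, do not disturb anything else, and finish with the hand clear.

Things in the scene. Friction and masses are not known exactly. Their poses are not given: they have to be found in the camera images.
- pin: Thick pale wooden rolling pin, loose and level in a V-notched rest, about 0.6 kg. Plain barrel 66 mm across, 200 mm long; a handle 112 mm long, up to 31 mm thick, at one end only. Origin on the axis at mid barrel, 80 mm above the work surface (barrel top at 113 mm); x runs along the axis towards the free end; y and z may turn with the pin. Touch gently: over 15 N is a heavy hand.
- pin_shoulder (a point): Point on the pin's axis at the handle end of the barrel (the shoulder, with a thin steel collar), 100 mm from mid barrel, where the stroke starts. The barrel's surface is 33 mm from the axis.
- pin_free_end (a point): Point on the pin's axis at the plain free end of the barrel, 100 mm from mid barrel, where the stroke ends.
- pin_rest: Wooden rest carrying the thick pin: plank with two V-notched feet 140 mm apart, 190 x 104 mm, 53 mm high, on four soft rubber pads that let it and the pin sink about 1 mm per 5 N (5 mm at most) and spring back. The top half of the barrel stands free. Origin: centre of its underside, on a white board 20 mm above the work surface; x along the pin, handle to free end.
- pin_seat (a point): Point of the rest, 60 mm above its underside, where the middle of the pin's axis lies when the pin is seated.
- slim_pin: Bystander, leave alone: slim dark rolling pin with a handle at each end, barrel 50 mm thick and 200 mm long, 340 mm over all, loose in a rest of the same kind; it and its rest may stand to the left or right of the thick pin. Origin on its axis at mid barrel (69 mm above the work surface), x along it.
- shaker: Bystander: steel seasoning shaker, 49 mm across, 86 mm high, standing on the board near the pins' far ends. Origin at the centre of its underside.
- scraper: Bystander: steel dough scraper lying flat, 150 x 100 mm, blue grip along one edge, 20 mm high. Origin under its blade.
- bowl: Bystander: steel bowl, 124 mm across, 55 mm high. Origin at the centre of its underside.
- jar: Bystander: amber glass jar with a red cap, 68 mm across, 85 mm high. Origin at the centre of its underside.
- mallet: Bystander: meat mallet lying on its side, head 58 x 98 x 60 mm, handle 150 mm long towards its -x. Origin under its head.

How it is judged:
By the outcome, as a careful person would: the job done as asked, in the order asked, and still so for the second after the job is handed in, with the robot touching nothing.
It also fails if it takes over 45 s, if anything falls off the work surface, if the arm or the gripper's body presses on something with over 40 N, if the wrist force passes 120 N, or if a joint passes its speed limit or range.

## Working session

There is one attempt and no reset: what is moved stays moved. The work goes in short steps, Python scripts to look and compute and a shell command to move; the robot and the scene stay as the last step left them, time stands still between calls to the robot, and variables do not carry over. Pictures are saved under pics/ and viewed, at most 10 in all, crops included, and the job is handed in when it is done.

```bash
ls; mkdir -p pics
python3 - <<'E'
from workcell import sensors, eyes, ctrl
import cv2,numpy as np
for n in ("scene","top"):
    d=eyes.capture(n); np.savez(f"pics/{n}0.npz",**d)
    cv2.imwrite(f"pics/{n}0.png",d["color"][:,:,::-1]); print(n,d["xyz"],d["orientation"],d["camera_matrix"].tolist())
a=[cv2.imread(f"pics/{n}0.png") for n in("scene","top")]
o=sensors.get_obs();print(o, ctrl.grasp_offset)
E
```

```text
pics
scene [ 1.35126905 -0.62100317  1.05681249] [ 0.8288124   0.40442306 -0.17186092 -0.34637525] [[476.50882494734384, 0.0, 270.8313283774285], [0.0, 476.50882494734384, 208.47503686429886], [0.0, 0.0, 1.0]]
top [ 0.32277192 -0.02004878  1.39286668] [ 0.71095986 -0.69684437  0.06411493 -0.06952181] [[482.1819705389636, 0.0, 280.55946834454176], [0.0, 482.1819705389636, 216.60108413259277], [0.0, 0.0, 1.0]]
{'clock': 0.1, 'joint_positions': array([ 1.15201164e+00,  3.42650420e-01,  1.52490655e+00,  9.07439856e-06,
        1.27535015e+00, -1.46005087e-01]), 'qvel': array([-1.71044448e-04,  1.97383799e-04, -4.46184278e-03,  9.51891819e-05,
        5.03330163e-04,  7.74320525e-04]), 'joint_torque': array([ 6.09530689e-04, -4.32011354e+01, -2.44689882e+01,  7.18527683e-02,
        5.27181511e-02, -7.04833201e-05]), 'position': array([0.14127843, 0.50528025, 0.22612102]), 'eef_rot': array([ 1.35968619e-01,  9.90712926e-01, -6.29993782e-04, -1.87310813e-04]), 'ft_force': array([ 0.18842596,  0.09049179, -0.23430933]), 'moment': array([ 0.05917282, -0.04349731, -0.03099798]), 'gripper_force': 0.0, 'grip_width': 0.09203441197760176} 0.0188
```

View pics/top0.png

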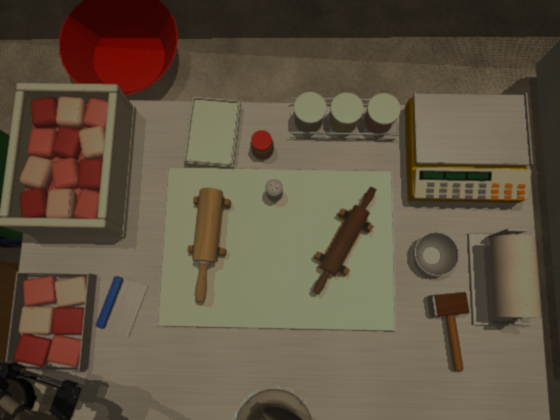

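View pics/scene0.png

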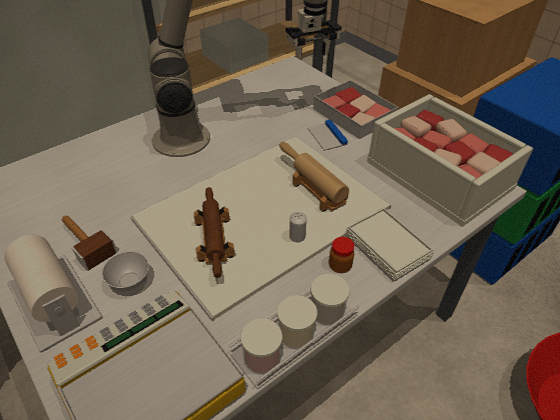

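The top view shows the thick pin at the left, with its free end near (209,190), shoulder near (204,262) and handle tip near (200,300). The shaker is at (274,189) and the slim pin at (345,240). In the scene view the same pin runs from its handle at (285,148) to its free end at (345,190).

```bash
cat > h.py <<'E'
import numpy as np, cv2
from scipy.spatial.transform import Rotation as R
def cloud(d):
    K=d["camera_matrix"];z=d["range_z"];v,u=np.mgrid[:z.shape[0],:z.shape[1]]
    p=np.stack([(u-K[0,2])/K[0,0]*z,(v-K[1,2])/K[1,1]*z,z],-1)
    return p@R.from_quat(d["orientation"]).as_matrix().T+d["xyz"]
E
python3 - <<'E'
from h import *
from scipy.optimize import least_squares
D={n:np.load(f"pics/{n}0.npz") for n in("scene","top")}
roi={"top":(180,180,240,310),"scene":(270,135,360,215)}
allp=[]
for n,d in D.items():
    P=cloud(d);u0,v0,u1,v1=roi[n];ok=np.zeros(P.shape[:2],bool);ok[v0:v1,u0:u1]=1
    hsv=cv2.cvtColor(d["color"],cv2.COLOR_RGB2HSV)
    m=ok&(d["range_z"]>0)&(P[...,2]>.06)&(P[...,2]<.13)&(hsv[...,1]>60)
    p=P[m];c,_=cv2.PCACompute(p[:,:2].astype(np.float32),None)
    # board height near
    b=P[(np.abs(P[...,2]-.02)<.015)&ok]
    print(n,m.sum(),c,np.median(b[:,2]))
    def fun(q,p):
        # axis: y=q0+q1*(x-.45), z=q2+q3*(x-.45)
        dr=np.array([1,q[1],q[3]]);dr/=np.linalg.norm(dr)
        w=p-np.array([.45,q[0],q[2]]);return np.linalg.norm(np.cross(w,dr),axis=1)-.033
    ax=np.array([1,0]);
    dirn=_[0];dirn=dirn*np.sign(dirn[0]);s=(p[:,:2]-c)@dirn
    print(' s range',s.min(),s.max(), 'max z per 2cm',[(round(float(a),2),round(float(np.percentile(p[(s>=a)&(s<a+.02),2],98)),4)) for a in np.arange(s.min(),s.max()-.01,.02)])
    bar=p[(s>s.max()-.18)&(s<s.max()-.01)]
    q=least_squares(fun,[c[0,1],dirn[1]/dirn[0],.08,0],args=(bar,),loss='soft_l1',f_scale=.002).x
    print(' fit',q,np.std(fun(q,bar)))
    dr=np.array([1,q[1],q[3]]);dr/=np.linalg.norm(dr);o=np.array([.45,q[0],q[2]])
    t=(p-o)@dr; r=np.linalg.norm(np.cross(p-o,dr),axis=1)
    big=t[(r>.026)&(r<.04)&(p[:,2]>.085)]
    print(' ends',np.percentile(big,[0,1,99,100]),'->',[ (o+dr*x).round(4).tolist() for x in np.percentile(big,[.5,99.5])], 'yaw',np.arctan2(dr[1],dr[0]))
    print(' handle tip',(o+dr*t.min()).round(4))
E
```

```text
scene 1502 [[0.5415333 0.1780464]] 0.019483292806388164
 s range -0.20820398198466575 0.10830417660735375 max z per 2cm [(-0.21, 0.095), (-0.19, 0.0966), (-0.17, 0.0977), (-0.15, 0.0931), (-0.13, 0.0929), (-0.11, 0.1118), (-0.09, 0.1151), (-0.07, 0.1141), (-0.05, 0.1141), (-0.03, 0.1146), (-0.01, 0.1145), (0.01, 0.1149), (0.03, 0.1151), (0.05, 0.1141), (0.07, 0.1137), (0.09, 0.1126)]
 fit [ 0.1973613  -0.05416176  0.07862103  0.00358941] 0.004208627973792799
 ends [-0.00509862  0.00097884  0.19704898  0.19836723] -> [[0.4487, 0.1974, 0.0786], [0.6472, 0.1867, 0.0793]] yaw -0.05410888976747126
 handle tip [0.3345 0.2036 0.0782]
top 2344 [[0.5168561 0.1924251]] 0.019754464210735678
 s range -0.18105643805960728 0.12935609629509343 max z per 2cm [(-0.18, 0.0981), (-0.16, 0.0983), (-0.14, 0.0966), (-0.12, 0.0958), (-0.1, 0.0945), (-0.08, 0.1142), (-0.06, 0.1155), (-0.04, 0.1155), (-0.02, 0.1155), (-0.0, 0.1164), (0.02, 0.1167), (0.04, 0.1158), (0.06, 0.1155), (0.08, 0.1169), (0.1, 0.1152), (0.12, 0.1144)]
 fit [ 0.20029013 -0.05615386  0.0795428  -0.00183247] 0.004351577393280858
 ends [-0.00327853 -0.00139553  0.19378793  0.19680193] -> [[0.4478, 0.2004, 0.0795], [0.6444, 0.1894, 0.0792]] yaw -0.05609495009325269
 handle tip [0.3363 0.2067 0.0798]
```

Both views agree: the shoulder is at about (0.448, 0.199), the free end at (0.646, 0.188), with the axis near z 0.079–0.080 and yaw −0.055. The length (197 mm) and barrel top (113–115 mm) also match the text. I'll move over the shoulder with the fingers shut.

```bash
cat > c.py <<'E'
import sys
from h import *
from workcell import sensors
# usage: c.py x y z -> units in present tool axes; prints along/lateral of tip wrt pin
o=sensors.get_obs();p=o["position"];M=R.from_quat(o["eef_rot"]).as_matrix()
S=np.array([.4485,.1990]);E=np.array([.6465,.1880]);a=(E-S)/np.linalg.norm(E-S);n=np.array([-a[1],a[0]])
print("t",round(o["clock"],2),"p",p.round(4),"along",((p[:2]-S)@a).round(4),"lat",((p[:2]-S)@n).round(4),"F",o["ft_force"].round(2),"w",round(o["grip_width"],4))
want=np.degrees(np.arctan2(n[1],n[0]));have=np.degrees(np.arctan2(M[1,1],M[0,1]));print("turn units",round(-(want-have)/180,4),"toolz",M[:,2].round(4))
if len(sys.argv)>1:
    g=np.array([*map(float,sys.argv[1:4])]);print("delta",(M.T@(g-p)/.3).round(4))
E
python3 -m pendant '{"delta_pos":[[-0.05,-0.03,0],[-0.15,-0.08,0],[-0.26,-0.15,0],[-0.37,-0.21,0],[-0.48,-0.27,0],[-0.57,-0.32,0],[-0.63,-0.35,0],[-0.64,-0.36,0]],"turn":[-0.01,-0.02,-0.03,-0.04,-0.05,-0.06,-0.069,-0.069],"gripper":[1,1,1,1,1,1,1,1]}' 10
python3 c.py 0.4485 0.199 0.15
```

```text
clock: 0.77
position: [0.2993, 0.3479, 0.2265]
eef_rot: [0.029, 1.0, -0.0, 0.0]
ft_force: [-0.0, 0.6, 0.7]
grip_width: 0.0432
gripper_force: 0.0
t 0.77 p [0.2993 0.3479 0.2265] along -0.1572 lat 0.1403 F [-0.01  0.55  0.71] w 0.0432
turn units -0.0009 toolz [ 4.e-04 -8.e-04 -1.e+00]
delta [-0.5253 -0.4662  0.2557]
```

```bash
python3 -m pendant '{"delta_pos":[[-0.05,-0.04,0],[-0.13,-0.11,0],[-0.21,-0.19,0],[-0.30,-0.27,0.03],[-0.39,-0.34,0.08],[-0.46,-0.41,0.16],[-0.51,-0.455,0.22],[-0.525,-0.466,0.255]],"turn":[-0.001,-0.001,-0.001,-0.001,-0.001,-0.001,-0.001,-0.001],"gripper":[1,1,1,1,1,1,1,1]}'
python3 -m pendant '{"delta_pos":[[0,0,0],[0,0,0],[0,0,0],[0,0,0],[0,0,0],[0,0,0],[0,0,0],[0,0,0]],"turn":[0,0,0,0,0,0,0,0],"gripper":[1,1,1,1,1,1,1,1]}'
python3 c.py 0.4485 0.199 0.116
python3 - <<'E'
from workcell import eyes
import cv2,numpy as np
a=[]
for n,(u,v) in (("scene",(320,150)),("top",(205,240))):
    d=eyes.capture(n);np.savez(f"pics/{n}1.npz",**d);c=d["color"][v-75:v+75,u-65:u+65,::-1]
    a.append(cv2.resize(c,None,fx=3,fy=3,interpolation=cv2.INTER_CUBIC))
cv2.imwrite("pics/close1.png",np.hstack(a))
E
```

```text
clock: 1.43
position: [0.4473, 0.1998, 0.148]
eef_rot: [0.028, 1.0, -0.0, -0.001]
ft_force: [0.3, -0.6, 0.3]
grip_width: 0.0004
gripper_force: 0.0
clock: 2.1
position: [0.4466, 0.2017, 0.1505]
eef_rot: [0.026, 1.0, 0.0, 0.0]
ft_force: [-0.4, -0.4, -0.3]
grip_width: 0.0009
gripper_force: 0.0
t 2.1 p [0.4466 0.2017 0.1505] along -0.002 lat 0.0026 F [-0.42 -0.39 -0.3 ] w 0.0009
turn units 0.001 toolz [ 5.e-04  2.e-04 -1.e+00]
delta [-0.0067 -0.0087  0.1151]
```

View pics/close1.png

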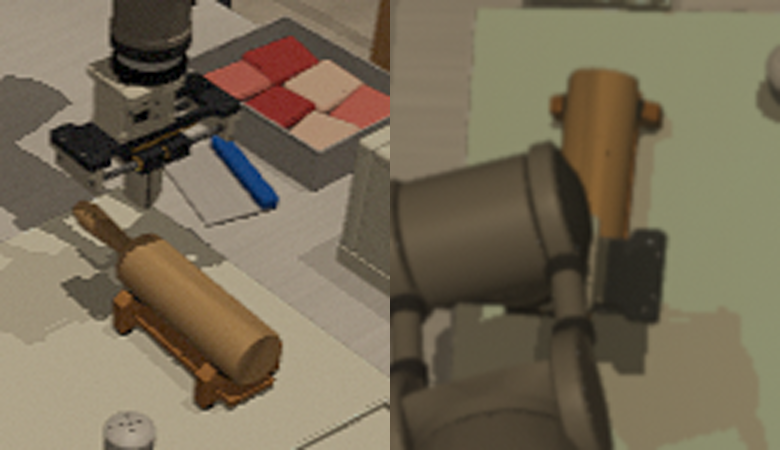

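The crop shows the shut fingertips at (146,200), directly above the shoulder at (150,245) in the left panel. I'll go down to just above the barrel.

```bash
python3 -m pendant '{"delta_pos":[[0,-0.003,0.02],[-0.005,-0.006,0.045],[-0.008,-0.007,0.07],[-0.01,-0.007,0.09],[-0.01,-0.007,0.102],[-0.01,-0.007,0.108],[-0.01,-0.007,0.108],[-0.01,-0.007,0.108]],"turn":[0.001,0.001,0.001,0.001,0.001,0.001,0.001,0.001],"gripper":[1,1,1,1,1,1,1,1]}'
for i in 1 2 3; do python3 c.py 0.4485 0.199 0.113;done
```

```text
clock: 2.87
position: [0.4496, 0.1993, 0.1178]
eef_rot: [0.028, 1.0, 0.0, -0.0]
ft_force: [0.5, -1.3, -0.0]
grip_width: 0.0005
gripper_force: 0.0
t 2.87 p [0.4496 0.1993 0.1178] along 0.0011 lat 0.0003 F [ 0.46 -1.33 -0.03] w 0.0005
turn units -0.0002 toolz [-0.e+00  1.e-04 -1.e+00]
delta [ 0.0036 -0.0011  0.016 ]
t 2.87 p [0.4496 0.1993 0.1178] along 0.0011 lat 0.0003 F [ 0.46 -1.33 -0.03] w 0.0005
turn units -0.0002 toolz [-0.e+00  1.e-04 -1.e+00]
delta [ 0.0036 -0.0011  0.016 ]
t 2.87 p [0.4496 0.1993 0.1178] along 0.0011 lat 0.0003 F [ 0.46 -1.33 -0.03] w 0.0005
turn units -0.0002 toolz [-0.e+00  1.e-04 -1.e+00]
delta [ 0.0036 -0.0011  0.016 ]
```

```bash
python3 -m pendant '{"delta_pos":[[0,0,0.002],[0,0,0.004],[0,0,0.006],[0,0,0.009],[0,0,0.012],[0,0,0.015],[0,0,0.015],[0,0,0.015]],"turn":[0,0,0,0,0,0,0,0],"gripper":[1,1,1,1,1,1,1,1]}'
```

```text
clock: 3.53
position: [0.4496, 0.1992, 0.1133]
eef_rot: [0.028, 1.0, 0.0, 0.0]
ft_force: [-0.8, -0.3, 0.7]
grip_width: 0.0005
gripper_force: 0.2
```

```bash
python3 -m pendant '{"delta_pos":[[0,0,0.001],[0,0,0.002],[0,0,0.003],[0,0,0.003],[0,0,0.003],[0,0,0.003],[0,0,0.003],[0,0,0.003]],"turn":[0,0,0,0,0,0,0,0],"gripper":[1,1,1,1,1,1,1,1]}'
```

```text
clock: 4.2
position: [0.4496, 0.1993, 0.1125]
eef_rot: [0.028, 1.0, 0.0, 0.0]
ft_force: [-1.3, 0.3, 3.8]
grip_width: 0.0002
gripper_force: 1.9
```

Contact is at about 3–4 N. Starting the stroke.

```bash
python3 -m pendant '{"delta_pos":[[-0.01,0,0],[-0.02,0,0],[-0.03,0,0],[-0.04,0,0],[-0.05,0,0],[-0.06,0,0],[-0.07,0,0],[-0.08,0,0]],"turn":[0,0,0,0,0,0,0,0],"gripper":[1,1,1,1,1,1,1,1]}' ; python3 c.py 0.6465 0.188 0.1125
```

```text
clock: 4.87
position: [0.4738, 0.1978, 0.1124]
eef_rot: [0.028, 1.0, 0.0, -0.0]
ft_force: [-2.4, -0.3, 4.7]
grip_width: 0.0002
gripper_force: 2.3
t 4.87 p [0.4738 0.1978 0.1124] along 0.0253 lat 0.0002 F [-2.45 -0.34  4.75] w 0.0002
turn units -0.0002 toolz [-1.e-04  1.e-04 -1.e+00]
delta [-5.766e-01 -4.000e-04 -5.000e-04]
```

```bash
python3 -m pendant '{"delta_pos":[[-0.015,0,0],[-0.03,0,0],[-0.045,0,0],[-0.06,0,0],[-0.075,0,0],[-0.09,0,0],[-0.105,0,0],[-0.12,0,0]],"turn":[0,0,0,0,0,0,0,0],"gripper":[1,1,1,1,1,1,1,1]}' ; python3 c.py 0.6465 0.188 0.1125
```

```text
clock: 5.53
position: [0.5099, 0.1958, 0.1124]
eef_rot: [0.028, 1.0, 0.0, -0.0]
ft_force: [-3.3, 0.6, 4.2]
grip_width: 0.0003
gripper_force: 2.3
t 5.53 p [0.5099 0.1958 0.1124] along 0.0615 lat 0.0002 F [-3.28  0.6   4.22] w 0.0003
turn units -0.0002 toolz [-0.e+00  1.e-04 -1.e+00]
delta [-4.56e-01 -6.00e-04 -4.00e-04]
```

```bash
python3 -m pendant '{"delta_pos":[[-0.015,0,-0.001],[-0.03,0,-0.001],[-0.045,0,-0.001],[-0.06,0,-0.001],[-0.075,0,-0.001],[-0.09,0,-0.001],[-0.105,0,-0.001],[-0.12,0,-0.001]],"turn":[0,0,0,0,0,0,0,0],"gripper":[1,1,1,1,1,1,1,1]}' ; python3 c.py 0.6465 0.188 0.1125
python3 - <<'E'
from h import *
from workcell import eyes
d=eyes.capture("scene");a=np.load("pics/scene1.npz")
# image shift of the free-end patch
t=cv2.cvtColor(a["color"],cv2.COLOR_RGB2GRAY)[176:210,330:356];g=cv2.cvtColor(d["color"],cv2.COLOR_RGB2GRAY)
r=cv2.matchTemplate(g[166:220,320:366],t,cv2.TM_CCOEFF_NORMED);print(cv2.minMaxLoc(r),"expect (10,10)")
E
```

```text
clock: 6.2
position: [0.5459, 0.1938, 0.1127]
eef_rot: [0.028, 1.0, 0.0, 0.0]
ft_force: [-1.6, -0.0, 3.3]
grip_width: 0.0005
gripper_force: 1.6
t 6.2 p [0.5459 0.1938 0.1127] along 0.0975 lat 0.0002 F [-1.57 -0.02  3.29] w 0.0005
turn units -0.0002 toolz [ 1.e-04  1.e-04 -1.e+00]
delta [-0.3361 -0.0006  0.0007]
(0.001603299519047141, 0.9465950131416321, (1, 0), (10, 10)) expect (10,10)
```

Half way along, the pressure is about 3 N and the pin hasn't moved.

```bash
python3 -m pendant '{"delta_pos":[[-0.015,0,0],[-0.03,0,0],[-0.045,0,0],[-0.06,0,0],[-0.075,0,0],[-0.09,0,0],[-0.105,0,0],[-0.12,0,0]],"turn":[0,0,0,0,0,0,0,0],"gripper":[1,1,1,1,1,1,1,1]}' ; python3 c.py 0.6465 0.188 0.1125
```

```text
clock: 6.92
position: [0.5818, 0.1918, 0.1127]
eef_rot: [0.028, 1.0, 0.0, 0.0]
ft_force: [-2.0, 0.4, 3.5]
grip_width: 0.0006
gripper_force: 1.6
t 6.92 p [0.5818 0.1918 0.1127] along 0.1335 lat 0.0002 F [-2.    0.45  3.54] w 0.0006
turn units -0.0002 toolz [ 0.e+00  1.e-04 -1.e+00]
delta [-0.2161 -0.0006  0.0007]
```

```bash
python3 -m pendant '{"delta_pos":[[-0.015,0,0],[-0.03,0,0],[-0.045,0,0],[-0.06,0,0],[-0.075,0,0],[-0.09,0,0],[-0.105,0,0],[-0.12,0,0]],"turn":[0,0,0,0,0,0,0,0],"gripper":[1,1,1,1,1,1,1,1]}' ; python3 c.py 0.6465 0.188 0.1125
```

```text
clock: 7.58
position: [0.6177, 0.1898, 0.1127]
eef_rot: [0.028, 1.0, 0.0, 0.0]
ft_force: [-3.5, 0.7, 3.2]
grip_width: 0.0008
gripper_force: 1.6
t 7.58 p [0.6177 0.1898 0.1127] along 0.1695 lat 0.0002 F [-3.52  0.72  3.24] w 0.0008
turn units -0.0002 toolz [ 0.e+00  1.e-04 -1.e+00]
delta [-0.096  -0.0005  0.0008]
```

```bash
python3 -m pendant '{"delta_pos":[[-0.015,0,0],[-0.03,0,0],[-0.045,0,0],[-0.06,0,0],[-0.075,0,0],[-0.088,0,0],[-0.098,0,0],[-0.1,0,0]],"turn":[0,0,0,0,0,0,0,0],"gripper":[1,1,1,1,1,1,1,1]}' ; python3 c.py 0.6465 0.188 0.1125
python3 - <<'E'
from h import *
from workcell import eyes
d=eyes.capture("scene")
cv2.imwrite("pics/end.png",cv2.resize(d["color"][110:240,240:400,::-1],None,fx=4,fy=4,interpolation=cv2.INTER_CUBIC))
E
```

```text
clock: 8.25
position: [0.6477, 0.1881, 0.1126]
eef_rot: [0.028, 1.0, 0.0, 0.0]
ft_force: [-2.4, 0.7, 3.9]
grip_width: 0.0006
gripper_force: 1.6
t 8.25 p [0.6477 0.1881 0.1126] along 0.1995 lat 0.0001 F [-2.38  0.69  3.92] w 0.0006
turn units -0.0002 toolz [ 2.e-04  1.e-04 -1.e+00]
delta [ 0.0041 -0.0005  0.0005]
```

View pics/end.png

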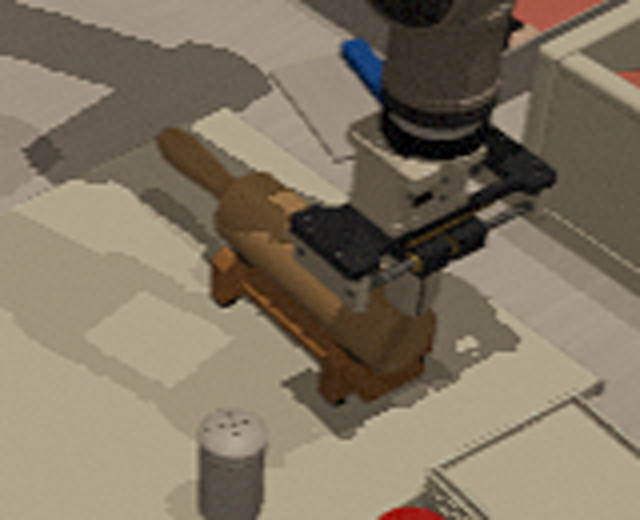

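The crop shows the fingertips at the free-end edge, around (420,305), with the pin still seated in its rest. Lifting straight up.

```bash
python3 -m pendant '{"delta_pos":[[0,0,-0.01],[0,0,-0.03],[0,0,-0.08],[0,0,-0.15],[0,0,-0.22],[0,0,-0.28],[0,0,-0.32],[0,0,-0.33]],"turn":[0,0,0,0,0,0,0,0],"gripper":[1,1,1,1,1,1,1,1]}'
python3 -m pendant '{"delta_pos":[[0.02,0,0],[0.06,0,0],[0.12,0,0],[0.2,0,0],[0.28,0,0],[0.34,0,0],[0.38,0,0],[0.39,0,0]],"turn":[0,0,0,0,0,0,0,0],"gripper":[1,1,1,1,1,1,1,1]}'
python3 -m pendant '{"delta_pos":[[0,0,0],[0,0,0],[0,0,0],[0,0,0],[0,0,0],[0,0,0],[0,0,0],[0,0,0]],"turn":[0,0,0,0,0,0,0,0],"gripper":[1,1,1,1,1,1,1,1]}'
python3 - <<'E'
from h import *
from workcell import eyes
d=eyes.capture("scene");a=np.load("pics/scene0.npz")
g0,g=[cv2.cvtColor(x["color"],cv2.COLOR_RGB2GRAY) for x in(a,d)]
def sub(r,p):
    x,y=p;f=lambda l,c,h:(l-h)/(2*(l-2*c+h));return x+f(r[y,x-1],r[y,x],r[y,x+1]),y+f(r[y-1,x],r[y,x],r[y+1,x])
for n,(u0,v0,u1,v1) in {"freeend":(326,172,358,212),"shaker":(284,208,312,246)}.items():
    r=cv2.matchTemplate(g[v0-8:v1+8,u0-8:u1+8],g0[v0:v1,u0:u1],cv2.TM_CCOEFF_NORMED);m=cv2.minMaxLoc(r);print(n,m[1],sub(r,m[3]),"expect 8,8")
cv2.imwrite("pics/fin.png",d["color"][:,:,::-1])
E
```

```text
clock: 8.97
position: [0.6483, 0.1883, 0.2151]
eef_rot: [0.028, 1.0, 0.001, 0.003]
ft_force: [-0.0, 0.4, -0.6]
grip_width: 0.0006
gripper_force: 0.0
clock: 9.63
position: [0.5276, 0.1948, 0.2109]
eef_rot: [0.028, 1.0, -0.0, -0.001]
ft_force: [0.5, -0.7, -0.1]
grip_width: -0.0
gripper_force: 0.0
clock: 10.3
position: [0.5305, 0.1946, 0.2116]
eef_rot: [0.028, 1.0, 0.0, -0.0]
ft_force: [-0.4, 0.0, 0.3]
grip_width: 0.0008
gripper_force: 0.0
freeend 0.9740356802940369 (np.float32(8.022619), np.float32(8.023108)) expect 8,8
shaker 0.9984493255615234 (np.float32(8.00544), np.float32(8.006561)) expect 8,8
```

View pics/fin.png

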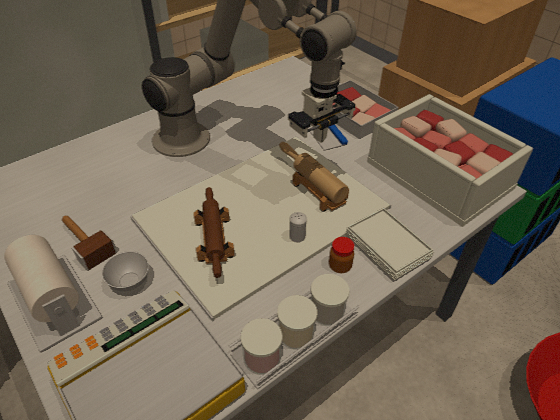

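The pin is in place at (320,178), the bystanders look undisturbed, and the hand is clear at about (322,115). Handing in.

```bash
python3 -c "
from workcell import order; print(order.sign_off())"
```

```text
the job is handed in; nothing more can be done
None
```

I ran the shut fingertips along the whole barrel from shoulder to free end, with readings of about 3–5 N; the pin is still seated in its rest, the images show nothing else disturbed, the hand is clear, and the job is handed in at about 10 s.

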